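Seal the lunchbox with its locking pin

ROBOT

A 6-joint arm with a two-finger parallel gripper is mounted at the origin on the work surface. World frame = base frame: x ahead of the robot, y to its left, z up, the work surface at z = 0. Lengths are in m, angles in degrees, forces in N, time in s.
With the tool pointing down it reaches from about 0.3 to 0.75 m from the base axis. Payload 8.5 kg.
Tool frame: the origin (TCP) lies at the very end of the fingers, on their centre line; the grasp point (between the pads) lies 19 mm behind it; z points along the fingers, y is the line along which they close (so a half turn about z gives the same grasp; the last joint's range is limited). The gripper opens to 85 mm and grips with 20 to 120 N. Pads are 22 mm wide; open, the fingers measure 114 mm over their backs; the gripper's body (76 mm by 85 mm) begins 54 mm behind the grasp point. The pads swing forward as they close: fully open they stand 13 mm farther back than shut.
Start: joints at [60.43, 21.807, 74.336, -0, 83.858, -12.336], TCP at [0.163, 0.525, 0.231] pointing down, gripper open.
Joint ranges: [-178.18, 178.18], [-50.72, 133.34], [12.68, 142.11], [-81.47, 261.47], [9.98, 163.14], [-165.26, 165.26]. Speed limits (degrees/s): [136.94, 136.94, 180, 180, 180, 180].

INTERFACE

Orientations are given as a 3x3 rotation matrix whose columns are the frame's x, y, z axes.
In Python, from rig import env, optics, spotter gives the robot as it stands.
- The arm moves only by the shell command python3 -m crank 'ROWS' [FORCE]. ROWS is JSON, one flat list of numbers, 5 for each row, row after row: the finger opening in cm, from 0 to 8.54, then the shift along the tool's x, y, z in cm, then the turn about the tool's z in rad. A call has exactly 8 rows; each row shifts and turns the commanded pose from where the row before left it, along the tool's axes as they then stand; what a row does not reach is not made up. A row lasts 1/12 s, in which the tool goes at most 41.7 mm and 7.16 degrees, less where a joint would pass 70% of its speed; a pose out of reach is approached as far as the arm can. A call is refused whole if a number of a shift passes 4.17 or a number of a turn 0.125, either way. A call with a gripper value outside its range is refused whole. The fingers move at their own pace and stop on an object; FORCE is the grip in N (left out, the last holds). Time passes only in rows, so rows that do not move let the fingers close, or fill a call up. It gives the time, the measured TCP pose, the force, the opening and the grip force at its end, in the units of the state.
- env.observe(): the state, without advancing time (a new reading comes with each control period).
- optics.get_image(name): name is "scene" or "top" or "wrist"; returns a dict with "color" (420x560x3 uint8, red, green, blue), "intrinsics" (3x3 intrinsics, pixels), "pose" (4x4, takes a point from camera to world coordinates). Camera axes: x right, y up, looking along -z (the intrinsics and any distortion apply to the point x, -y, -z); pixel columns grow to the right and rows downward; lengths in m; the calibration is good to about 2 mm. A picture is of the moment at which its call begins. There is no depth.
- env.close_job(): hands the job in; it is judged then, once.
Trained networks look in a picture, given as the dict that the camera call returned (one of the last four; its "shot" number tells which), for a name from the list of things; names that differ only in an ending like _2 or _b are one class to them, and where a whole thing is asked for, a point or a joint stands for the part that bears it (a point fixed in the world has none). Each returns a list of dicts, best first, with "score" (0 to 1); they miss things now and then, are a little off and sometimes report something else, mostly with a low value. They report only what shows in the picture. A call takes as long as a camera call.
- spotter.look_for(picture, query): "at" ([column, row] as shares, 0 to 1, of the picture: columns of its width, rows of its height, amid what is visible of it).
The state is a dict: "time_s": time; "q": joint angles; "qvel": joint speeds; "joint_efforts": joint torques, N m; "position": TCP position; "tool_rot": TCP orientation; "ft_force": force on the tool from outside, world axes, zero at the start; "wrist_torque": the same for the moment, N m; "grip_width": finger opening in m; "gripper_force": force on a finger pad.
Only numpy, scipy, OpenCV 4.12 (cv2) and the standard library are available. Lean on these libraries where they do the work, as an engineer would, in place of code of your own. Each camera call takes 0.05 s, during which the arm holds its last target. There are 200 camera calls.

TASK

First turn the vent dial on the orange lunchbox until its white pointer stands at the zero mark. Then swing the flap shut, take the blue-handled pin from its wooden stand and push it down through the hole in the flap's steel tab and the hole in the ledge below. Finish while holding on: the pin's collar pressed down on the tab so that the springy seal stays squeezed and the flap fully shut; leave the jar, dispenser, spoon, cup and coaster undisturbed.

Things in the scene. Friction and masses are not known exactly. Their poses are not given: they have to be found in the camera images.
- lunchbox: Orange plastic lunchbox fixed to the marble, 160 mm (its x) by 280 mm (its y) by 70 mm high. Origin: centre of its underside. Its x axis points from its front (facing the robot) to its hinge side. The compartment under the flap spans y -140 to +20 mm; a flat closed deck, top at z = 70 mm, spans y +20 to +140 mm and carries the vent dial at x = -25, y = +90. A white ledge block, 36 by 44 mm, top at z = 70 mm, sticks out in front at x = -98, y = -60 mm with an upright hole
- vent (a joint): Vent dial angle (rad), 0 when the white pointer on the black grip bar points at the white zero bar on the deck (the lunchbox's -x side); positive is counterclockwise from above. It starts positive, turns freely past zero (stops at -1.6 and +1.6) and stays where left; light friction 0.04 N m
- vent_grip (a point): Point on the dial's upright axis at the height to grip, 10 mm below the top of the grip bar and 24 mm above the deck. The bar is 14 mm wide, 50 mm long and 30 mm high on a 4 mm disc of radius 30 mm; its length points along the lunchbox's x axis when the dial reads 0 and turns with the dial; grip it across the 14 mm
- flap (a joint): Angle of the orange flap about its hinge (rad): 0 when it lies on its uncompressed rubber seal (its free edge then still raised by 0.05 rad, about 9 mm at the tab), growing as it opens up and away from the robot. The hinge is stiff and stays where left. The flap is a plate 158 mm from hinge to free edge, 150 mm wide (lunchbox y -135 to +15 mm), 8 mm thick, its mid-plane passing through the hinge line
- hinge_line (a point): Middle of the flap's hinge line, fixed on the lunchbox at x = +78, y = -60, z = 76 mm; the hinge line runs along the lunchbox's y axis
- seal (a joint): Squeeze of the flap's rubber seal (rad): 0 uncompressed, 0.05 fully squeezed against a firm stop, when the flap is level and fully shut. Springs back when let go; a full squeeze takes about 5 N down on the tab. The flap's slope above level is 0.05 + flap - seal
- tab: Steel tab on the flap's free edge, 36 by 40 mm, 6 mm thick, its hole 14 mm wide through its centre, 176 mm from the hinge line. Origin: centre of its underside; z is its outer-face normal
- tab_hole (a point): Centre of the tab's hole at its upper face (level and 79 mm above the marble when fully shut, then straight above the ledge's hole)
- ledge_hole (a point): Centre of the mouth of the hole in the ledge, 14 mm wide, straight through 40 mm deep, open below; 70 mm above the marble. With the flap fully shut the tab's upper face is 9 mm above it
- pin_grip (a point): Grip point on the loose pin's axis, middle of its blue handle (round, 20 mm wide, 45 mm tall), 71 mm above the pin's tip and 26 mm above the collar's top. Below the handle is a blue collar 26 mm wide and 5 mm thick, then the steel shank, 10 mm thick and 40 mm long from the collar's underside to the tip, its last 7 mm tapered. The pin stands upright in its stand at the start; z is its axis, up. About 30 to 55 g
- pin_tip (a point): Lower end of the pin's shank, on its axis; z is the pin's axis, up
- pin: The same pin: origin at the tip, z up along its axis; collar underside at z = 40 mm, top of handle at z = 90 mm
- pin_stand: Fixed wooden block 60 by 60 by 45 mm high with a 14 mm hole in which the pin stands, collar on the block. Origin: centre of its underside. It and the jar may change sides
- jar: Clear open glass jar, 72 mm wide, 100 mm high, loose, to be left alone. Origin: centre of its underside
- dispenser: Lilac plastic toothpick push dispenser, 52 mm wide, 89 mm high, loose, to be left alone. Origin: centre of its underside
- coaster: Round wooden coaster, 96 mm wide, 8 mm thick, under the cup, to be left alone. Origin: centre of its underside
- cup: White ceramic cup, 76 mm wide, 75 mm high, standing on the coaster, to be left alone. Origin: centre of its underside
- spoon: Steel spoon 170 mm long lying on the marble, to be left alone. Origin: its underside

How it is judged:
By the outcome, as a careful person would: the job done as asked, in the order asked, and still so for the second after the job is handed in, while the arm keeps its last pose, push and grip.
It also fails if it takes over 72 s, if anything falls off the work surface, if the arm or the gripper's body presses on something with over 40 N, if the wrist force passes 120 N, or if a joint passes its speed limit or range.

## Working session

There is one attempt and no reset: what is moved stays moved. The work goes in short steps, Python scripts to look and compute and a shell command to move; the robot and the scene stay as the last step left them, time stands still between calls to the robot, and variables do not carry over. Pictures are saved under pics/ and viewed, at most 10 in all, crops included, and the job is handed in when it is done.

```bash
ls; mkdir -p pics
python3 - <<'E'
from rig import env,optics,spotter
import cv2,numpy as np
s=env.observe();print({k:np.round(v,3).tolist() for k,v in s.items()})
for n in ["scene","top"]:
    p=optics.get_image(n);cv2.imwrite(f"pics/{n}0.png",p["color"][:,:,::-1])
    print(n,p["shot"],p["intrinsics"].tolist(),np.round(p["pose"],4).tolist(), p.keys())
    for q in ["lunchbox","vent_grip","hinge_line","tab_hole","ledge_hole","pin_grip","pin_tip","pin_stand","jar","dispenser","cup","coaster","spoon","tab","flap"]:
        r=spotter.look_for(p,q); print(q,[(round(d["score"],2),np.round(np.array(d["at"])*[560,420],1).tolist()) for d in r[:2]])
E
```

```text
pics
{'time_s': 0.0, 'q': [60.43, 21.843, 74.386, 0.001, 83.857, -12.336], 'qvel': [0.083, 0.034, 0.014, 0.063, -0.013, 0.076], 'joint_efforts': [0.001, -44.847, -23.128, -0.0, 0.005, 0.0], 'position': [0.163, 0.525, 0.231], 'tool_rot': [[-0.955, 0.296, -0.001], [0.296, 0.955, -0.001], [0.0, -0.001, -1.0]], 'ft_force': [0.066, -0.213, -0.719], 'wrist_torque': [-0.04, -0.001, 0.002], 'gripper_force': 0.0, 'grip_width': 0.085}
scene 1 [[491.2044315766437, 0.0, 279.78178550864044], [0.0, 491.2044315766437, 211.9578753579787], [0.0, 0.0, 1.0]] [[-0.1672, -0.7791, 0.6042, 1.156], [0.9859, -0.1274, 0.1087, 0.0752], [-0.0077, 0.6138, 0.7894, 0.9484], [0.0, 0.0, 0.0, 1.0]] dict_keys(['color', 'intrinsics', 'pose', 'shot'])
lunchbox [(0.67, [283.0, 253.1])]
vent_grip [(0.75, [260.6, 194.0]), (0.7, [332.5, 252.7])]
hinge_line [(0.63, [255.9, 235.4])]
tab_hole [(0.68, [261.4, 193.3]), (0.24, [456.4, 309.6])]
ledge_hole [(0.94, [283.0, 251.1])]
pin_grip [(0.71, [441.3, 333.9]), (0.48, [433.8, 216.8])]
pin_tip [(0.6, [431.7, 217.6]), (0.45, [457.3, 309.9])]
pin_stand [(0.58, [428.6, 229.2])]
jar 
[... 393 characters left out ...]
0.0009, -0.004, -0.025], [-0.0041, 0.0784, 0.9969, 0.9792], [0.0, 0.0, 0.0, 1.0]] dict_keys(['color', 'intrinsics', 'pose', 'shot'])
lunchbox [(0.87, [278.6, 183.7]), (0.55, [303.9, 165.1])]
vent_grip [(0.9, [235.3, 186.8])]
hinge_line [(0.81, [306.2, 168.3])]
tab_hole [(0.44, [303.9, 181.9])]
ledge_hole [(0.97, [276.7, 183.4])]
pin_grip []
pin_tip []
pin_stand [(0.33, [303.8, 169.0])]
jar [(0.93, [400.6, 245.2])]
dispenser [(0.85, [397.6, 150.1]), (0.54, [232.3, 185.8])]
cup [(0.78, [130.9, 158.1]), (0.35, [233.8, 186.1])]
coaster [(0.54, [149.9, 165.4]), (0.54, [143.9, 247.0])]
spoon [(0.91, [424.6, 312.0]), (0.55, [148.0, 165.8])]
tab [(0.65, [303.7, 180.6])]
flap [(0.93, [298.6, 172.5])]
```

Run:
```python
import cv2
for n in ["scene","top"]:
    a=cv2.imread(f"pics/{n}0.png");cv2.imwrite(f"pics/{n}0b.png",cv2.resize(a,(800,600),interpolation=cv2.INTER_CUBIC))
```

```text
(no output)
```

View pics/scene0b.png

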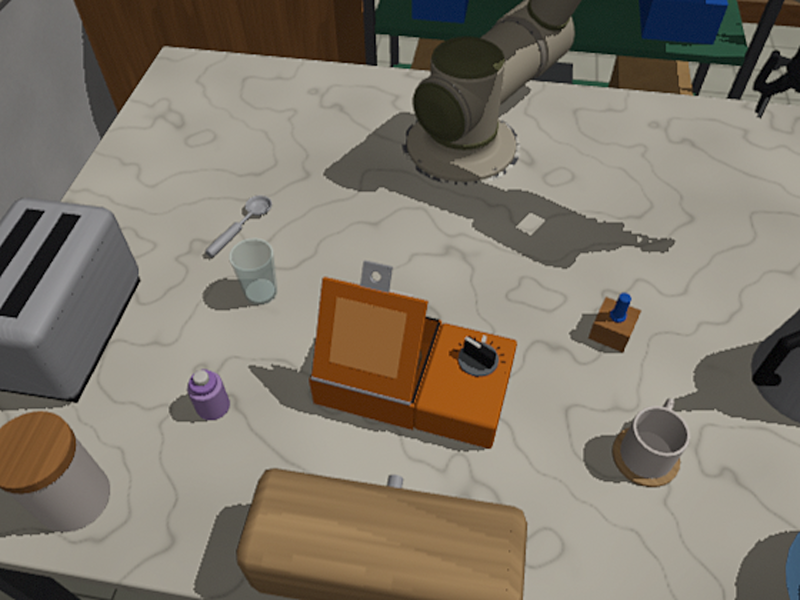

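View pics/top0b.png

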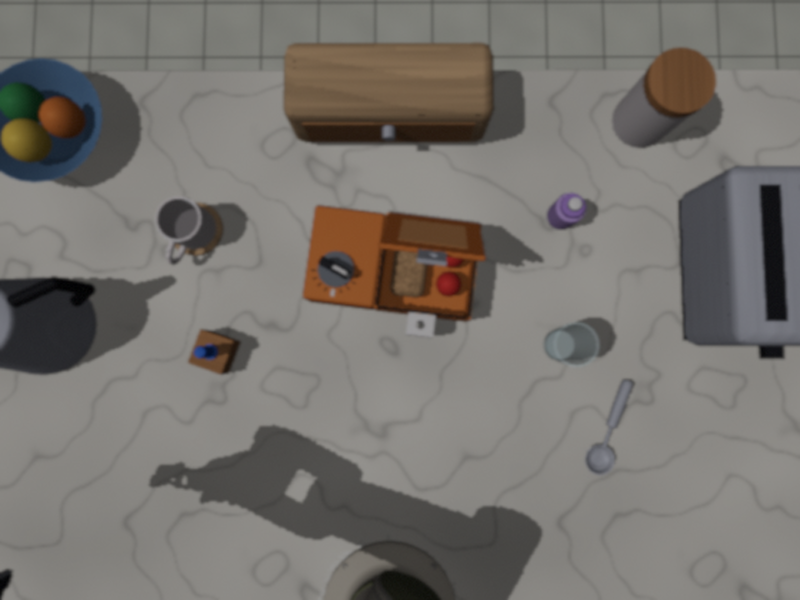

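The scene view shows the lunchbox with its flap standing open (tab hole ~(376,277)), the dial (~(478,350)) turned well positive, and the pin in its stand at (622,305), all in 800x600 pixels. In the top view the ledge hole is at (420,324), the deck's left corners at (316,206) and (304,300), and the pin at (205,351). I'll fit the coarse poses next.

```bash
cat > h.py <<'E'
import numpy as np,cv2
from scipy.optimize import least_squares
from rig import env,optics,spotter
CAM={"scene":(np.array([[491.204,0,279.78],[0,491.204,211.96],[0,0,1]]),np.array([[-0.1672,-0.7791,0.6042,1.156],[0.9859,-0.1274,0.1087,0.0752],[-0.0077,0.6138,0.7894,0.9484],[0,0,0,1]])),
"top":(np.array([[389.221,0,281.151],[0,389.221,213.526],[0,0,1]]),np.array([[-0.0006,0.9969,-0.0784,0.4399],[-1,-0.0009,-0.004,-0.025],[-0.0041,0.0784,0.9969,0.9792],[0,0,0,1]]))}
def proj(c,P):
    K,T=c;p=np.linalg.inv(T)@np.r_[P,1];p=p[:3]*[1,-1,-1];q=K@p;return q[:2]/q[2]
def ray(c,uv):
    K,T=c;d=np.linalg.inv(K)@np.r_[uv,1]*[1,-1,-1];return T[:3,3],T[:3,:3]@d
def atz(c,uv,z):
    o,d=ray(c,uv);return o+d*(z-o[2])/d[2]
def tri(l): # list of (cam,uv) -> point
    r=least_squares(lambda P:np.concatenate([proj(c,P)-uv for c,uv in l]),np.array([.5,0,.08]));return r.x,np.sqrt(np.mean(r.fun**2))
def box(x,y,yaw,L):
    c,s=np.cos(yaw),np.sin(yaw);L=np.asarray(L);return np.array([x+c*L[0]-s*L[1],y+s*L[0]+c*L[1],L[2]])
def fitbox(obs): # (cam,uv,localpt)
    r=least_squares(lambda p:np.concatenate([proj(c,box(*p,L))-uv for c,uv,L in obs]),[.5,0,0],loss="soft_l1");return r.x,np.round(r.fun.reshape(-1,2),1).tolist()
def grab(n):
    p=optics.get_image(n);return p,(p["intrinsics"],p["pose"])
E
python3 - <<'E'
from h import *
T=CAM["top"];S=CAM["scene"];a=np.array
px=lambda u,v:a([u,v])*.7
o=[(T,px(316,206),(.08,.14,.07)),(T,px(304,300),(-.08,.14,.07)),(T,px(470,318),(-.08,-.14,.07)),(T,px(420,324),(-.098,-.06,.07)),(S,px(516,340),(-.08,.14,.07)),(S,px(496,410),(.08,.14,.07))]
b,r=fitbox(o);print(b,np.degrees(b[2]),r)
print("vent",box(*b,(-.025,.09,.094)),"ledge",box(*b,(-.098,-.06,.07)))
print("pin top",tri([(T,px(203,351)),(S,px(625,296))]))
h=tri([(T,px(431,257)),(S,px(376,277))]);print("tabhole",h,"hinge",box(*b,(.078,-.06,.076)))
for n,uv,z in [("jar",(564,345),.1),("disp",(575,203),.089),("cup",(181,219),.083)]: print(n,atz(T,px(*uv),z))
E
```

```text
[ 0.58367554 -0.00686889 -0.11270227] -6.4573641276659846 [[-0.9, -0.8], [-0.9, -0.0], [1.6, 0.7], [1.8, 0.3], [0.4, -2.2], [-0.0, 12.3]]
vent [0.56895589 0.08537173 0.094     ] ledge [ 0.47954944 -0.05546679  0.07      ]
pin top (array([0.43627283, 0.29619646, 0.09695548]), np.float64(0.9464822647538633))
tabhole (array([ 0.56503955, -0.06257584,  0.2261625 ]), np.float64(0.15010218228010952)) hinge [ 0.65443286 -0.07526042  0.076     ]
jar [ 0.44565999 -0.27720355  0.1       ]
disp [ 0.67620979 -0.30364399  0.089     ]
cup [0.65219777 0.34024824 0.083     ]
```

```bash
python3 -m crank '[8.5,-3.7,-1.55,0,0, 8.5,-3.7,-1.55,0,0, 8.5,-3.7,-1.55,0,0, 8.5,-3.7,-1.55,0,0, 8.5,-3.7,-1.55,0,0, 8.5,-3.7,-1.55,0,0, 8.5,-3.7,-1.55,0,0, 8.5,-3.7,-1.55,0,0]' 20
python3 -m crank '[8.5,-3,-2.6,0,0, 8.5,-3,-2.6,0,0, 8.5,0,0,0,0, 8.5,0,0,0,0, 8.5,0,0,0,0, 8.5,0,0,0,0, 8.5,0,0,0,0, 8.5,0,0,0,0]'
python3 - <<'E'
from h import *
s=env.observe();print(np.round(s["position"],4),np.round(s["tool_rot"],3))
p,c=grab("wrist");print(np.round(c[1],4),c[0])
cv2.imwrite("pics/w1.png",cv2.resize(p["color"][:,:,::-1],(800,600),interpolation=cv2.INTER_CUBIC))
np.savez("w1.npz",K=c[0],T=c[1])
for n,P in [("pin",(.436,.296,.095)),("vent",(.569,.085,.1))]:print(n,proj(c,P)/.7)
E
```

```text
time_s: 2.27
position: [0.4102, 0.3176, 0.2315]
tool_rot: [[-0.955, 0.296, 0.0], [0.296, 0.955, 0.0], [-0.0, 0.0, -1.0]]
ft_force: [0.2, 0.6, 0.7]
grip_width: 0.0846
gripper_force: 0.0
time_s: 2.93
position: [0.4502, 0.2526, 0.2314]
tool_rot: [[-0.956, 0.295, -0.0], [0.295, 0.956, 0.0], [0.0, 0.0, -1.0]]
ft_force: [0.3, 0.4, 0.1]
grip_width: 0.085
gripper_force: 0.0
[0.4502 0.2526 0.2314] [[-0.956  0.295 -0.   ]
 [ 0.295  0.956  0.   ]
 [ 0.     0.    -1.   ]]
[[ 2.942e-01 -9.080e-01 -2.983e-01  3.745e-01]
 [ 9.557e-01  2.794e-01  9.240e-02  2.755e-01]
 [-5.000e-04 -3.123e-01  9.500e-01  3.735e-01]
 [ 0.000e+00  0.000e+00  0.000e+00  1.000e+00]] [[296.50282817   0.         277.88328521]
 [  0.         296.50282817 211.01828114]
 [  0.           0.           1.        ]]
pin [454.03770663 245.88924781]
vent [239.55542187 483.79599227]
```

View pics/w1.png

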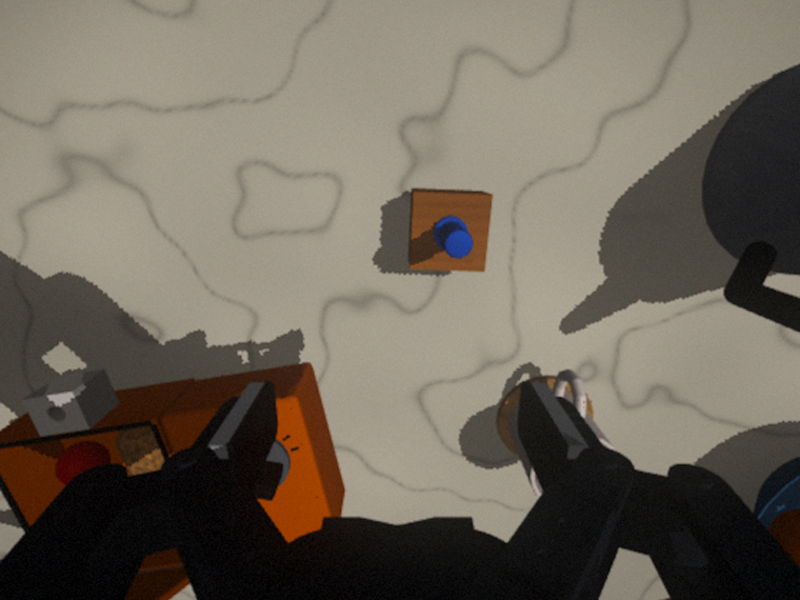

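The wrist view confirms the pin top at (457,242), against a predicted (454,246). Next I'll go higher over the lunchbox to view the dial and ledge.

```bash
python3 -m crank '[8.5,-2.0,-1.6,-3,0, 8.5,-2.6,-2.1,-2,0, 8.5,-2.6,-2.1,-2,0, 8.5,-2.6,-2.1,-2,0, 8.5,-2.6,-2.1,-1,0, 8.5,-2.6,-2.1,0,0, 8.5,-2.6,-2.1,0,0, 8.5,-2.6,-2.1,0,0]'
python3 -m crank '[8.5,0,0,0,-0.1, 8.5,0,0,0,-0.09, 8.5,0,0,0,0, 8.5,0,0,0,0, 8.5,0,0,0,0, 8.5,0,0,0,0, 8.5,0,0,0,0, 8.5,0,0,0,0]'
python3 - <<'E'
from h import *
p,c=grab("wrist")
cv2.imwrite("pics/w2.png",cv2.resize(p["color"][:,:,::-1],(800,600),interpolation=cv2.INTER_CUBIC))
np.savez("w2.npz",K=c[0],T=c[1])
b=[.5837,-.0069,-.1127]
for n,L in [("vent top",(-.025,.09,.104)),("ledge",(-.098,-.06,.07)),("FL",(-.08,.14,.07)),("BL",(.08,.14,.07)),("FR",(-.08,-.14,.07))]:print(n,proj(c,box(*b,L))/.7)
E
```

```text
time_s: 3.65
position: [0.5961, 0.0353, 0.3315]
tool_rot: [[-0.955, 0.295, 0.0], [0.295, 0.955, 0.0], [-0.0, 0.0, -1.0]]
ft_force: [0.5, -0.6, 0.3]
grip_width: 0.0853
gripper_force: 0.0
time_s: 4.32
position: [0.5954, 0.0365, 0.3314]
tool_rot: [[-0.994, 0.111, 0.0], [0.111, 0.994, -0.0], [-0.0, 0.0, -1.0]]
ft_force: [-0.7, -0.2, -0.0]
grip_width: 0.0852
gripper_force: 0.0
vent top [450.83456015 220.22684633]
ledge [280.39242464 131.71374272]
FL [504.41847739 153.67301084]
BL [491.66453714 320.19398472]
FR [193.1327719  153.05063991]
```

View pics/w2.png

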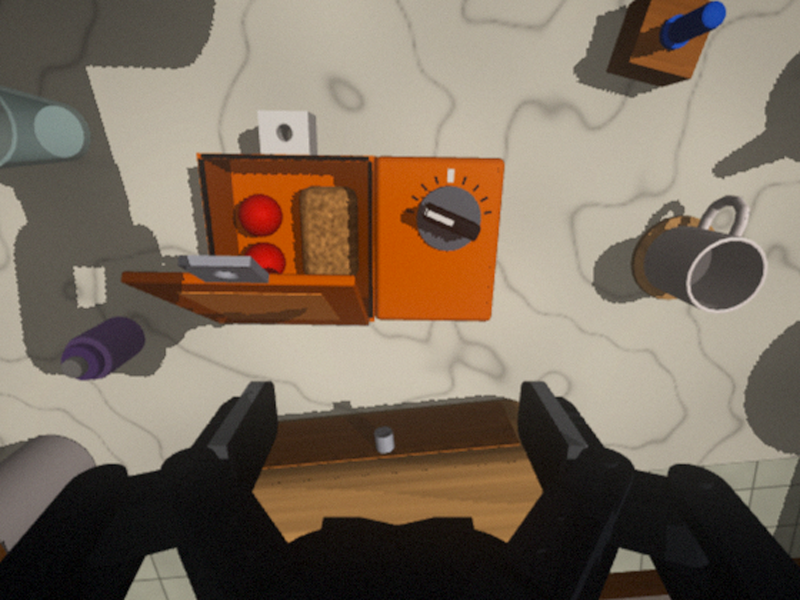

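This view shows the ledge hole at (285,131), the deck corners at (503,158) and (492,320), and the box corner at (198,154). The bar runs from the pointer end (422,209) to (478,236), which puts the vent at about +64°.

Run:
```python
from h import *
T=CAM["top"];S=CAM["scene"];a=np.array
px=lambda u,v:a([u,v])*.7
z=np.load("w2.npz");W=(z["K"],z["T"]);z=np.load("w1.npz");V=(z["K"],z["T"])
o=[(W,px(503,158),(-.08,.14,.07)),(W,px(492,320),(.08,.14,.07)),(W,px(198,154),(-.08,-.14,.07)),(W,px(285,131),(-.098,-.06,.07)),(W,px(374,156),(-.08,.02,.07)),(V,px(313,363),(-.08,.14,.07))]
b,r=fitbox(o);print(b,np.degrees(b[2]),r)
print("vent",box(*b,(-.025,.09,.094)),"ledge",box(*b,(-.098,-.06,.07)))
p1=atz(W,px(422,210),.103);p2=atz(W,px(478,233),.103);print(p1,p2,np.linalg.norm(p1-p2),(p1+p2)/2)
d=p1-p2;ang=np.degrees(np.arctan2(d[1],d[0]));print("bar dir",ang,"vent",(ang-180-np.degrees(b[2]))%360)
print("ledge tri",tri([(W,px(285,131)),(T,px(420,324))]))
print("bar tri",tri([(W,px(450,221)),(T,px(336,267)),(S,px(478,350))]))
print("pin",tri([(W,px(715,14)),(V,px(459,243)),(T,px(203,351)),(S,px(625,296))]), tri([(W,px(715,14)),(V,px(459,243))]))
print("stand hole approx", atz(V,px(445,230),.05))
print("tabhole",tri([(W,px(226,272)),(T,px(431,257)),(S,px(376,277))]),"hinge",box(*b,(.078,-.06,.076)))
s=env.observe();print(s["q"],s["position"])
```

```text
[ 0.58519645 -0.00429429 -0.12161814] -6.9682063280131885 [[3.5, -1.0], [1.0, 1.7], [-0.7, -0.7], [-0.3, 1.1], [0.6, -0.7], [-11.3, 22.7]]
vent [0.57129978 0.0880739  0.094     ] ledge [ 0.48064121 -0.05196189  0.07      ]
[0.55769137 0.061433   0.103     ] [0.58278478 0.10826708 0.103     ] 0.05313294872941678 [0.57023807 0.08485004 0.103     ]
bar dir -118.18213885045232 vent 68.78606747756089
ledge tri (array([ 0.47972565, -0.05100817,  0.07174127]), np.float64(0.13288289479264226))
bar tri (array([0.57077674, 0.08517913, 0.09522825]), np.float64(0.2703023529312678))
pin (array([0.43546665, 0.29912879, 0.09461362]), np.float64(0.9197696322335778)) (array([0.43551915, 0.29985556, 0.09391147]), np.float64(0.17818444269793457))
stand hole approx [0.43208876 0.2958402  0.05      ]
tabhole (array([ 0.56654125, -0.06299425,  0.22915586]), np.float64(0.5515987132879528)) hinge [ 0.6553412  -0.07331395  0.076     ]
[-7.86425031e+00  2.42387839e+01  5.42553206e+01 -2.62834541e-03
  1.01500303e+02 -9.14997613e+01] [0.59539733 0.0363643  0.33139408]
```

```bash
python3 -m crank '[8.5,1.5,2.3,0,0, 8.5,1.5,2.3,0,0, 8.5,0,0,0,0.122, 8.5,0,0,0,0.122, 8.5,0,0,0,0.122, 8.5,0,0,0,0.122, 8.5,0,0,0,0.122, 8.5,0,0,0,0.122]'
python3 -m crank '[8.5,0,0,1,0.122, 8.5,0,0,2,0.122, 8.5,0,0,2.5,0.122, 8.5,0,0,2.5,0.122, 8.5,0,0,2.5,0.122, 8.5,0,0,2.5,0.122, 8.5,0,0,2.5,0.122, 8.5,0,0,2.5,0.122]'
python3 -m crank '[8.5,0,0,1,0.12, 8.5,0,0,0,0.12, 8.5,0,0,0,0, 8.5,0,0,0,0, 8.5,0,0,0,0, 8.5,0,0,0,0, 8.5,0,0,0,0, 8.5,0,0,0,0]'
python3 - <<'E'
from h import *
s=env.observe();print(np.round(s["position"],4),np.degrees(np.arctan2(s["tool_rot"][1][0],s["tool_rot"][0][0])),s["q"])
R=np.array(s["tool_rot"]);print("shift cm",R.T@(np.array([.5708,.0857,.079])-s["position"])*100)
p,c=grab("top");cv2.imwrite("pics/t.png",p["color"][:,:,::-1])
E
```

```text
time_s: 5.03
position: [0.5707, 0.0853, 0.3314]
tool_rot: [[-0.661, 0.751, 0.0], [0.751, 0.661, -0.0], [-0.0, 0.0, -1.0]]
ft_force: [0.6, -0.1, -0.1]
grip_width: 0.0851
gripper_force: 0.0
time_s: 5.7
position: [0.5706, 0.0853, 0.1503]
tool_rot: [[0.252, 0.968, 0.0], [0.968, -0.252, -0.0], [0.0, 0.0, -1.0]]
ft_force: [0.4, 0.2, 0.1]
grip_width: 0.0849
gripper_force: 0.0
time_s: 6.37
position: [0.5708, 0.0852, 0.1416]
tool_rot: [[0.468, 0.884, 0.0], [0.884, -0.468, -0.0], [0.0, 0.0, -1.0]]
ft_force: [-0.3, -0.9, 0.4]
grip_width: 0.0852
gripper_force: 0.0
[0.5708 0.0852 0.1416] 62.096038022856945 [-3.25349999e+00  2.89074981e+01  7.81153431e+01 -1.14379664e-03
  7.29500656e+01  2.46507994e+01]
shift cm [ 0.04021031 -0.02339456  6.25929299]
```

```bash
python3 -m crank '[8.5,0,0,1.5,0, 8.5,0,0,1.5,0, 8.5,0,0,1.5,0, 8.5,0,0,1,0, 8.5,0,0,0.7,0, 1.0,0,0,0,0, 1.0,0,0,0,0, 1.0,0,0,0,0]' 30
python3 -m crank '[1.0,0,0,0,0, 1.0,0,0,0,0, 1.0,0,0,0,0, 1.0,0,0,0,0, 1.0,0,0,0,0, 1.0,0,0,0,0, 1.0,0,0,0,0, 1.0,0,0,0,0]'
```

```text
time_s: 7.08
position: [0.5712, 0.0852, 0.0801]
tool_rot: [[0.469, 0.883, 0.001], [0.883, -0.469, -0.0], [0.001, 0.001, -1.0]]
ft_force: [0.3, -0.3, 0.1]
grip_width: 0.051
gripper_force: 0.0
time_s: 7.75
position: [0.57, 0.0856, 0.0799]
tool_rot: [[0.469, 0.883, -0.001], [0.883, -0.469, 0.0], [-0.0, -0.001, -1.0]]
ft_force: [-4.9, 2.1, 5.7]
grip_width: 0.0135
gripper_force: 31.1
```

```bash
python3 -m crank '[1.0,0,0,0,0.1, 1.0,0,0,0,0.1, 1.0,0,0,0,0.1, 1.0,0,0,0,0.1, 1.0,0,0,0,0.1, 1.0,0,0,0,0.1, 1.0,0,0,0,0.1, 1.0,0,0,0,0.1]'
python3 -m crank '[1.0,0,0,0,0.1, 1.0,0,0,0,0.1, 1.0,0,0,0,0.1, 1.0,0,0,0,0.1, 1.0,0,0,0,0, 1.0,0,0,0,0, 1.0,0,0,0,0, 1.0,0,0,0,0]'
python3 -m crank '[6,0,0,0,0, 6,0,0,0,0, 6,0,0,0,0, 6,0,0,0,0, 6,0,0,0,0, 6,0,0,-1,0, 6,0,0,-3.5,0, 6,0,0,-3.5,0]'
python3 -m crank '[6,0,0,-3.5,0, 6,0,0,-3.5,0, 6,0,0,-3.5,0, 6,0,0,-3.5,0, 6,0,0,-3.5,0, 6,0,0,-3.5,0, 6,0,0,0,0, 6,0,0,0,0]'
python3 - <<'E'
from h import *
s=env.observe();print(np.round(s["position"],4),np.degrees(np.arctan2(s["tool_rot"][1][0],s["tool_rot"][0][0])),s["q"])
p,c=grab("wrist");np.savez("w3.npz",K=c[0],T=c[1])
cv2.imwrite("pics/w3.png",cv2.resize(p["color"][:,:,::-1],(800,600),interpolation=cv2.INTER_CUBIC))
E
```

```text
time_s: 8.42
position: [0.5691, 0.0866, 0.0799]
tool_rot: [[0.961, 0.275, -0.003], [0.275, -0.961, 0.002], [-0.003, -0.003, -1.0]]
ft_force: [-9.1, 8.1, 8.7]
grip_width: 0.0131
gripper_force: 31.5
time_s: 9.08
position: [0.569, 0.0874, 0.0799]
tool_rot: [[0.993, -0.116, -0.003], [-0.116, -0.993, 0.003], [-0.004, -0.003, -1.0]]
ft_force: [-8.4, 9.7, 7.4]
grip_width: 0.0137
gripper_force: 31.5
time_s: 9.75
position: [0.5701, 0.0851, 0.16]
tool_rot: [[0.993, -0.117, -0.003], [-0.117, -0.993, 0.0], [-0.003, 0.0, -1.0]]
ft_force: [0.3, 0.5, -0.1]
grip_width: 0.0597
gripper_force: 0.0
time_s: 10.42
position: [0.5708, 0.0852, 0.3717]
tool_rot: [[0.993, -0.117, 0.005], [-0.117, -0.993, -0.0], [0.005, -0.0, -1.0]]
ft_force: [-0.1, -0.1, -0.3]
grip_width: 0.06
gripper_force: 0.0
[0.5708 0.0852 0.3717] -6.720160765183479 [-3.26049627e+00  2.16562696e+01  5.19962647e+01 -2.56549587e-03
  1.06084262e+02  9.34589173e+01]
```

View pics/w3.png

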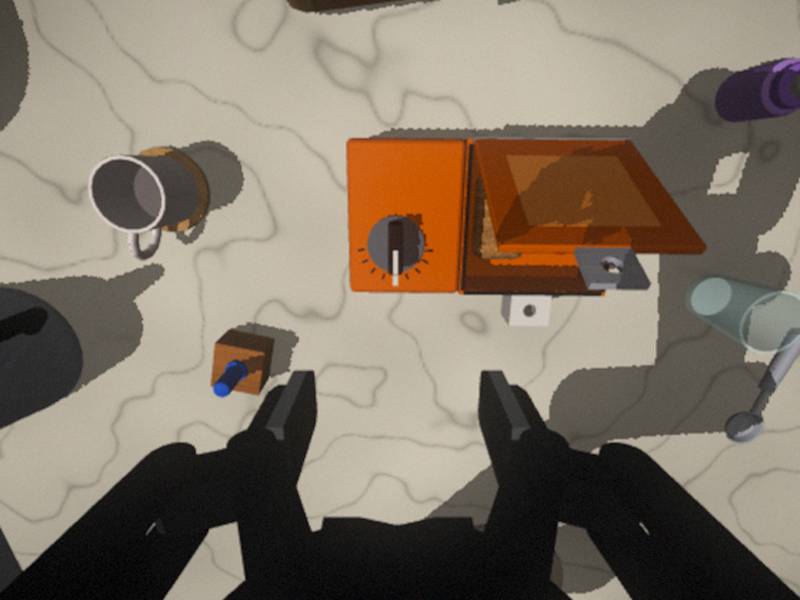

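The pointer at (395,248)-(395,285) now lines up with the white zero bar. Next I'll work out the flap-closing path in tool axes.

Run:
```python
from h import *
T=CAM["top"];S=CAM["scene"]
px=lambda u,v:np.array([u,v])*.7
L=lambda f:(lambda z:(z["K"],z["T"]))(np.load(f))
W,V,U=L("w2.npz"),L("w1.npz"),L("w3.npz")
o=[(W,px(503,158),(-.08,.14,.07)),(W,px(492,320),(.08,.14,.07)),(W,px(198,154),(-.08,-.14,.07)),(W,px(285,131),(-.098,-.06,.07)),(W,px(374,156),(-.08,.02,.07)),
(U,px(350,290),(-.08,.14,.07)),(U,px(348,140),(.08,.14,.07)),(U,px(529,310),(-.098,-.06,.07)),(U,px(461,291),(-.08,.02,.07)),(U,px(465,140),(.08,.02,.07)),(T,px(316,206),(.08,.14,.07)),(T,px(304,300),(-.08,.14,.07)),(T,px(420,324),(-.098,-.06,.07))]
b,r=fitbox(o);print(b,np.degrees(b[2]),r);np.save("b.npy",b)
print("vent",box(*b,(-.025,.09,.094)),"ledge",box(*b,(-.098,-.06,.07)))
print("ledge tri",tri([(W,px(285,131)),(U,px(529,310)),(T,px(420,324))]))
pt=[(W,px(715,14)),(V,px(459,243)),(U,px(222,389)),(T,px(203,351)),(S,px(625,296))];print("pin",tri(pt),tri(pt[:3]))
th=tri([(W,px(226,272)),(U,px(612,265)),(T,px(431,257)),(S,px(376,277))]);print("tabhole",th)
c,s=np.cos(b[2]),np.sin(b[2]);h=box(*b,(.078,-.06,.076))
d=th[0]-h;lx=c*d[0]+s*d[1];ly=-s*d[0]+c*d[1];print("local",lx,ly,d[2],np.degrees(np.arctan2(d[2],-lx)),np.hypot(lx,d[2]))
st=env.observe();R=np.array(st["tool_rot"]);p0=np.array(st["position"])
prev=p0
for th,g in [(60,.03),(60,.004),(52,.004),(44,.004),(36,.004),(28,.004),(20,.004),(12,.004),(6,.004),(2,.004),(1,.004)]:
    t=np.radians(th);r=.14;X=-r*np.cos(t)+g*np.sin(t)+.011;Z=r*np.sin(t)+g*np.cos(t)
    P=box(*b,(.078+X,-.06,.076+Z));print(th,g,P.round(4),(R.T@(P-prev)*100).round(2));prev=P
```

```text
[ 0.58485294 -0.00586124 -0.12049534] -6.903874630980854 [[2.2, -1.3], [0.0, 1.5], [-2.0, -0.7], [-1.7, 1.0], [-0.7, -0.8], [-0.6, 2.8], [-2.7, -1.6], [0.6, 0.1], [-1.6, 2.4], [1.1, -1.2], [-1.0, -1.7], [-1.6, -1.0], [1.0, -0.0]]
vent [0.57085257 0.08649129 0.094     ] ledge [ 0.48035128 -0.0536462   0.07      ]
ledge tri (array([ 0.47977079, -0.05202175,  0.06899902]), np.float64(0.3643436396405021))
pin (array([0.43544346, 0.29899388, 0.09413292]), np.float64(0.9256751537706311)) (array([0.4354428 , 0.29959206, 0.09346698]), np.float64(0.6307843161494039))
tabhole (array([ 0.56705499, -0.06377086,  0.22854112]), np.float64(0.719517394049591))
local -0.0887079331019731 0.0003708814364179556 0.15254111951007898 59.82051904776387 0.17645931694476302
60 0.03 [ 0.6223 -0.0708  0.2122] [ 6.96 14.89 15.75]
60 0.004 [ 0.5999 -0.0681  0.1992] [-2.25 -0.01  1.3 ]
52 0.004 [ 0.5836 -0.0661  0.1888] [-1.65 -0.01  1.04]
44 0.004 [ 0.5688 -0.0644  0.1761] [-1.49 -0.    1.26]
36 0.004 [ 0.5559 -0.0628  0.1615] [-1.3  -0.    1.46]
28 0.004 [ 0.5451 -0.0615  0.1453] [-1.08 -0.    1.63]
20 0.004 [ 0.5368 -0.0605  0.1276] [-0.85 -0.    1.76]
12 0.004 [ 0.5309 -0.0598  0.109 ] [-0.59 -0.    1.86]
6 0.004 [ 0.5282 -0.0594  0.0946] [-0.27 -0.    1.44]
2 0.004 [ 0.5272 -0.0593  0.0849] [-0.1  -0.    0.97]
1 0.004 [ 0.5271 -0.0593  0.0824] [-0.01 -0.    0.24]
```

```bash
python3 -m crank '[0,3.5,0,0,0, 0,3.5,0,0,0, 0,0,3.75,0,0, 0,0,3.75,0,0, 0,0,3.7,0,0, 0,0,3.7,0,0, 0,0,0,3,0, 0,0,0,3,0]' 40
python3 -m crank '[0,0,0,3,0, 0,0,0,3,0, 0,0,0,3.5,0, 0,0,0,0,0, 0,-1.1,0,0.6,0, 0,-1.1,0,0.6,0, 0,-0.8,0,0.5,0, 0,-0.85,0,0.55,0]'
python3 -m crank '[0,-0.8,0,0.6,0, 0,-0.7,0,0.65,0, 0,-0.65,0,0.7,0, 0,-0.65,0,0.75,0, 0,-0.6,0,0.8,0, 0,-0.5,0,0.8,0, 0,-0.45,0,0.85,0, 0,-0.4,0,0.9,0]'
```

```text
time_s: 11.13
position: [0.6224, -0.0733, 0.3081]
tool_rot: [[0.993, -0.12, 0.0], [-0.12, -0.993, -0.0], [0.0, 0.0, -1.0]]
ft_force: [0.3, -0.5, -1.7]
grip_width: 0.0
gripper_force: 0.0
time_s: 11.8
position: [0.5845, -0.0665, 0.1929]
tool_rot: [[0.993, -0.117, 0.001], [-0.117, -0.993, -0.0], [0.001, 0.0, -1.0]]
ft_force: [0.8, 0.5, 0.7]
grip_width: 0.0001
gripper_force: 0.4
time_s: 12.47
position: [0.5375, -0.061, 0.1323]
tool_rot: [[0.993, -0.117, 0.001], [-0.117, -0.993, -0.0], [0.001, 0.0, -1.0]]
ft_force: [-0.7, -0.0, 1.1]
grip_width: 0.0003
gripper_force: 0.4
```

Run:
```python
from h import *
st=env.observe();print(st["position"],st["ft_force"],st["q"])
a=grab("top")[0]["color"];b=grab("scene")[0]["color"]
cv2.imwrite("pics/s4.png",np.hstack([cv2.resize(a[100:270,180:380],(400,340)),cv2.resize(b[130:330,180:380],(340,340))])[:,:,::-1])
```

```text
[ 0.5375412  -0.06096971  0.13230492] [-0.71123995 -0.04144339  1.11240737] [-1.90144350e+01  2.62326436e+01  8.48074353e+01 -2.06396236e-03
  6.89075791e+01  7.76990792e+01]
```

View pics/s4.png

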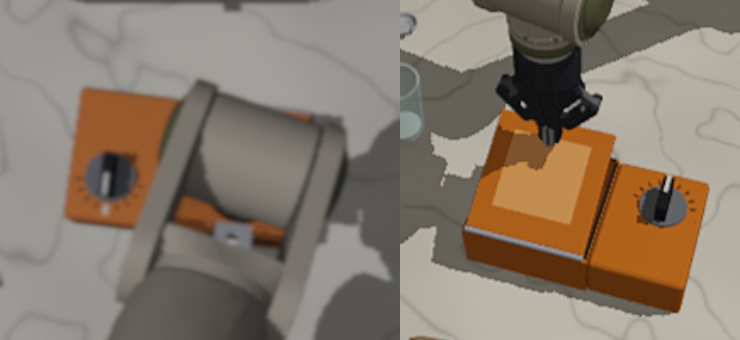

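The flap is following the fingers and is about 22° open. I'll keep pushing it down.

```bash
python3 -m crank '[0,-0.3,0,0.8,0, 0,-0.25,0,0.8,0, 0,-0.2,0,0.8,0, 0,-0.1,0,0.8,0, 0,-0.1,0,0.7,0, 0,-0.05,0,0.5,0, 0,0,0,0.2,0, 0,0,0,0,0]'
python3 -m crank '[0,0,0,0.2,0, 0,0,0,0.1,0, 0,0,0,0,0, 0,0,0,0,0, 0,0,0,0,0, 0,0,0,0,0, 0,0,0,0,0, 0,0,0,0,0]'
```

```text
time_s: 13.23
position: [0.5272, -0.0597, 0.0848]
tool_rot: [[0.993, -0.117, -0.001], [-0.117, -0.993, 0.0], [-0.001, -0.0, -1.0]]
ft_force: [-0.9, -0.3, 0.3]
grip_width: 0.0002
gripper_force: 0.4
time_s: 13.9
position: [0.5276, -0.0598, 0.0825]
tool_rot: [[0.993, -0.117, 0.0], [-0.117, -0.993, -0.0], [0.0, 0.0, -1.0]]
ft_force: [0.0, -0.1, 2.9]
grip_width: 0.0
gripper_force: 1.3
```

```bash
python3 -m crank '[0,0,0,-2,0, 0,0,0,-3,0, 8.5,0,0,-3.5,0, 8.5,0,0,-3.5,0, 8.5,-1.33,-3.45,0,0, 8.5,-1.33,-3.45,0,0, 8.5,-1.33,-3.45,0,0, 8.5,-1.33,-3.45,0,0]'
python3 -m crank '[8.5,-1.33,-3.45,0,0, 8.5,-1.33,-3.45,0,0, 8.5,-1.33,-3.45,0,0, 8.5,-1.33,-3.45,0,0, 8.5,-1.33,-3.45,0,0, 8.5,-1.33,-3.45,0,0, 8.5,0,0,0,0, 8.5,0,0,0,0]'
python3 - <<'E'
from h import *
st=env.observe();R=np.array(st["tool_rot"]);print(st["position"],st["q"][5],R.T@(np.array([.4355,.2992,.057])-st["position"])*100)
a,c=grab("wrist");b,_=grab("scene");np.savez("w5.npz",K=c[0],T=c[1])
cv2.imwrite("pics/w5.png",np.hstack([cv2.resize(a["color"],(480,360)),cv2.resize(b["color"][130:330,180:380],(320,360))])[:,:,::-1])
print(proj(c,(.4355,.2992,.095))*480/560)
E
```

```text
time_s: 14.57
position: [0.49, 0.0849, 0.2022]
tool_rot: [[0.993, -0.118, -0.0], [-0.118, -0.993, 0.0], [-0.0, -0.0, -1.0]]
ft_force: [0.2, 0.1, -0.3]
grip_width: 0.0723
gripper_force: 0.0
time_s: 15.23
position: [0.4349, 0.2998, 0.2019]
tool_rot: [[0.994, -0.114, -0.001], [-0.114, -0.994, -0.0], [-0.001, 0.0, -1.0]]
ft_force: [0.8, -0.4, 0.9]
grip_width: 0.0847
gripper_force: 0.0
[0.43492382 0.29981473 0.2019089 ] 118.25699369416729 [ 0.07174212  0.04904113 14.49087439]
[237.8914197  179.52121418]
```

View pics/w5.png

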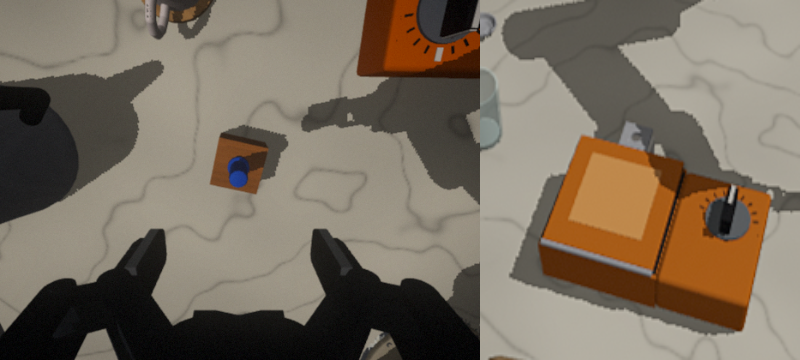

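The flap is down, the dial still reads zero, and the pin top sits at (238,178), as predicted. I'll go down and grasp it.

```bash
python3 -m crank '[8.5,0.07,0.05,2.5,0, 8.5,0,0,2.5,0, 8.5,0,0,2.5,0, 8.5,0,0,2,0, 8.5,0,0,2,0, 8.5,0,0,1.5,0, 8.5,0,0,1,0, 8.5,0,0,0.4,0]' 60
python3 -m crank '[1.5,0,0,0,0, 1.5,0,0,0,0, 1.5,0,0,0,0, 1.5,0,0,0,0, 1.5,0,0,0,0, 1.5,0,0,0,0, 1.5,0,0,0,0, 1.5,0,0,0,0]'
python3 -m crank '[1.5,0,0,0,0, 1.5,0,0,0,0, 1.5,0,0,0,0, 1.5,0,0,0,0, 1.5,0,0,0,0, 1.5,0,0,0,0, 1.5,0,0,0,0, 1.5,0,0,0,0]'
```

```text
time_s: 16.0
position: [0.4364, 0.2967, 0.0571]
tool_rot: [[0.993, -0.119, -0.002], [-0.119, -0.993, -0.001], [-0.002, 0.001, -1.0]]
ft_force: [-1.0, 0.4, 0.3]
grip_width: 0.0853
gripper_force: 0.0
time_s: 16.67
position: [0.4366, 0.298, 0.059]
tool_rot: [[0.993, -0.117, 0.001], [-0.117, -0.993, 0.0], [0.001, -0.0, -1.0]]
ft_force: [-0.8, -0.8, 6.5]
grip_width: 0.0185
gripper_force: 58.5
time_s: 17.33
position: [0.4366, 0.298, 0.059]
tool_rot: [[0.993, -0.117, 0.001], [-0.117, -0.993, 0.0], [0.001, -0.0, -1.0]]
ft_force: [-1.0, -1.5, 5.9]
grip_width: 0.0189
gripper_force: 58.5
```

```bash
python3 -m crank '[1.5,0,0,-1,0, 1.5,0,0,-2,0, 1.5,0,0,-2.5,0, 1.5,0,0,-2.5,0, 1.5,0,0,-2.5,0, 1.5,0,0,-2,0, 1.5,0,0,0,0, 1.5,0,0,0,0]'
python3 -m crank '[1.5,1,3.6,0,0, 1.5,1,3.6,0,0, 1.5,1,3.6,0,0, 1.5,1,3.6,0,0, 1.5,1,3.6,0,0, 1.5,1,3.6,0,0, 1.5,1,3.6,0,0, 1.5,0,0,0,0]'
python3 - <<'E'
from h import *
st=env.observe();R=np.array(st["tool_rot"]);P=np.array(st["position"])
print(st["ft_force"],st["q"][5],R.T@(np.array([.4801,-.0528,.15])-P)*100)
E
```

```text
time_s: 18.0
position: [0.4364, 0.298, 0.1843]
tool_rot: [[0.993, -0.117, 0.002], [-0.117, -0.993, 0.001], [0.002, -0.001, -1.0]]
ft_force: [-0.6, -0.1, -0.5]
grip_width: 0.0184
gripper_force: 59.0
time_s: 18.67
position: [0.4769, 0.0343, 0.1822]
tool_rot: [[0.992, -0.122, -0.002], [-0.122, -0.992, -0.001], [-0.002, 0.001, -1.0]]
ft_force: [0.8, 1.0, -0.1]
grip_width: 0.0185
gripper_force: 59.0
[ 0.78595065  0.97560793 -0.1154129 ] 86.99089621553709 [1.3862122  8.60032086 3.22876019]
```

```bash
python3 -m crank '[1.5,0.46,2.85,0,0, 1.5,0.46,2.85,0,0, 1.5,0.46,2.85,0,0, 1.5,0,0,1,0, 1.5,0,0,0.5,0, 1.5,0,0,0,0, 1.5,0,0,0,0, 1.5,0,0,0,0]'
python3 - <<'E'
from h import *
st=env.observe();R=np.array(st["tool_rot"]);P=np.array(st["position"])
print(st["ft_force"],R.T@(np.array([.4801,-.0528,.15])-P)*100)
a,c=grab("wrist");b,s=grab("scene");np.savez("w6.npz",K=c[0],T=c[1])
A=cv2.resize(a["color"][200:380,170:380],(467,400),interpolation=cv2.INTER_CUBIC)
o=proj(s,(.48,-.053,.1)).astype(int);print(o);x,y=o-[50,60]
B=cv2.resize(b["color"][y:y+120,x:x+100],(333,400),interpolation=cv2.INTER_CUBIC)
cv2.imwrite("pics/w6.png",np.hstack([A,B])[:,:,::-1])
f=lambda p,n:print(n,((proj(c,p)-[170,200])*400/180).round(1),"|",((proj(s,p)-[x,y])*400/120+[467,0]).round(1))
f(P-[0,0,.054],"tip");f(P-[0,0,.014],"collar under");f(P+[0,0,.036],"handle top");f((.4801,-.0528,.070),"ledge hole");f((.4801,-.0528,.088),"tab hole")
E
```

```text
time_s: 19.33
position: [0.4801, -0.0463, 0.1683]
tool_rot: [[0.993, -0.116, -0.0], [-0.116, -0.993, 0.0], [-0.0, -0.0, -1.0]]
ft_force: [-0.3, 0.2, -0.5]
grip_width: 0.0183
gripper_force: 59.1
[-0.25705765  0.24835038 -0.51025174] [0.07960177 0.64774079 1.83421075]
[276 201]
tip [237.3  73.8] | [645.8 190.7]
collar under [236.8 132.1] | [645.3 151. ]
handle top [235.8 254.3] | [644.6  97.9]
ledge hole [254.5  27.6] | [636.8 231. ]
tab hole [255.6  43.5] | [636.5 214.5]
```

View pics/w6.png

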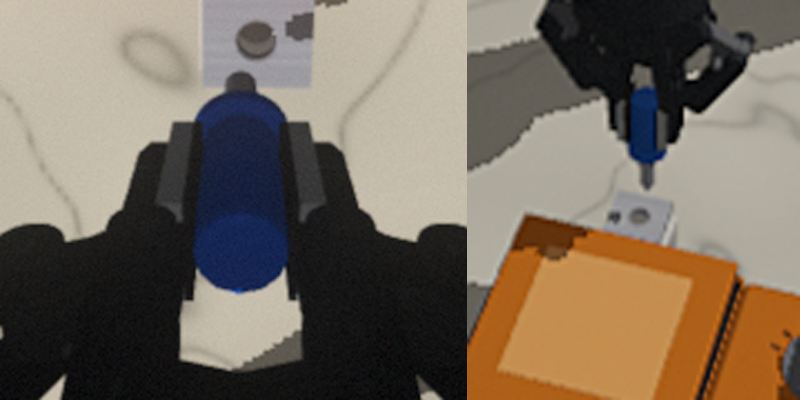

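The tab hole at (256,40) and the tip at (240,74) agree with the model. The remaining shift is about 6 mm along tool y. I'll align and lower the tip to just above the tab, then probe into the hole.

```bash
python3 -m crank '[1.5,0.05,0.6,0,0, 1.5,0,0,0.7,0, 1.5,0,0,0.7,0, 1.5,0,0,0.6,0, 1.5,0,0,0,0, 1.5,0,0,0,0, 1.5,0,0,0,0, 1.5,0,0,0,0]'
python3 - <<'E'
from h import *
st=env.observe();P=np.array(st["position"])
a,c=grab("wrist");b,s=grab("scene")
A=cv2.resize(a["color"][200:380,170:380],(467,400),interpolation=cv2.INTER_CUBIC)
x,y=226,141
B=cv2.resize(b["color"][y:y+120,x:x+100],(333,400),interpolation=cv2.INTER_CUBIC)
cv2.imwrite("pics/w7.png",np.hstack([A,B])[:,:,::-1])
f=lambda p,n:print(n,((proj(c,p)-[170,200])*400/180).round(1),"|",((proj(s,p)-[x,y])*400/120+[467,0]).round(1))
f(P-[0,0,.054],"tip");f((.4801,-.0528,.084),"tab hole")
E
```

```text
time_s: 20.1
position: [0.4801, -0.0531, 0.1485]
tool_rot: [[0.993, -0.117, 0.0], [-0.117, -0.993, -0.0], [0.0, 0.0, -1.0]]
ft_force: [-0.4, 0.2, -0.4]
grip_width: 0.0187
gripper_force: 59.1
tip [237.2  73.9] | [635.9 208.3]
tab hole [236.4  61.9] | [636.6 218.2]
```

View pics/w7.png

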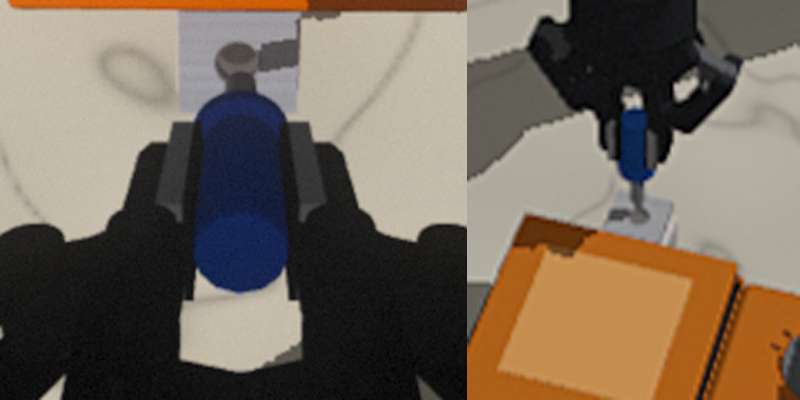

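The tip at (240,76) and hole at (236,60) are aligned to about 1 mm, so I'll insert gradually.

```bash
python3 -m crank '[1.5,0,-0.05,0.3,0, 1.5,0,0,0.4,0, 1.5,0,0,0.4,0, 1.5,0,0,0.4,0, 1.5,0,0,0.3,0, 1.5,0,0,0,0, 1.5,0,0,0,0, 1.5,0,0,0,0]'
```

```text
time_s: 20.87
position: [0.4801, -0.0527, 0.1304]
tool_rot: [[0.993, -0.117, 0.0], [-0.117, -0.993, -0.0], [0.0, 0.0, -1.0]]
ft_force: [0.2, 0.9, -1.1]
grip_width: 0.0186
gripper_force: 59.1
```

```bash
python3 -m crank '[1.5,0,0,0.4,0, 1.5,0,0,0.4,0, 1.5,0,0,0.4,0, 1.5,0,0,0.3,0, 1.5,0,0,0,0, 1.5,0,0,0,0, 1.5,0,0,0,0, 1.5,0,0,0,0]'
```

```text
time_s: 21.53
position: [0.4801, -0.0527, 0.1155]
tool_rot: [[0.993, -0.117, 0.0], [-0.117, -0.993, -0.0], [0.0, 0.0, -1.0]]
ft_force: [-0.0, -0.1, -0.4]
grip_width: 0.0186
gripper_force: 59.1
```

Tip is about 9 mm into the ledge and nothing is touching. I'll continue until the collar meets the tab.

```bash
python3 -m crank '[1.5,0,0,0.4,0, 1.5,0,0,0.4,0, 1.5,0,0,0.3,0, 1.5,0,0,0.3,0, 1.5,0,0,0,0, 1.5,0,0,0,0, 1.5,0,0,0,0, 1.5,0,0,0,0]'
python3 -m crank '[1.5,0,0,0.2,0, 1.5,0,0,0.2,0, 1.5,0,0,0.2,0, 1.5,0,0,0.2,0, 1.5,0,0,0,0, 1.5,0,0,0,0, 1.5,0,0,0,0, 1.5,0,0,0,0]'
```

```text
time_s: 22.2
position: [0.4801, -0.0526, 0.1014]
tool_rot: [[0.993, -0.117, 0.0], [-0.117, -0.993, -0.0], [0.0, 0.0, -1.0]]
ft_force: [0.9, -0.0, 0.0]
grip_width: 0.0186
gripper_force: 59.1
time_s: 22.87
position: [0.48, -0.0527, 0.0935]
tool_rot: [[0.993, -0.117, 0.0], [-0.117, -0.993, -0.0], [0.0, 0.0, -1.0]]
ft_force: [-0.9, -0.1, 2.3]
grip_width: 0.0186
gripper_force: 59.4
```

```bash
python3 -m crank '[1.5,0,0,0.1,0, 1.5,0,0,0.1,0, 1.5,0,0,0,0, 1.5,0,0,0,0, 1.5,0,0,0,0, 1.5,0,0,0,0, 1.5,0,0,0,0, 1.5,0,0,0,0]'
python3 -m crank '[1.5,0,0,0.1,0, 1.5,0,0,0.1,0, 1.5,0,0,0,0, 1.5,0,0,0,0, 1.5,0,0,0,0, 1.5,0,0,0,0, 1.5,0,0,0,0, 1.5,0,0,0,0]'
```

```text
time_s: 23.53
position: [0.48, -0.0526, 0.0914]
tool_rot: [[0.993, -0.117, 0.0], [-0.117, -0.993, -0.0], [0.0, 0.0, -1.0]]
ft_force: [-1.3, 0.9, 3.5]
grip_width: 0.0185
gripper_force: 59.4
time_s: 24.2
position: [0.48, -0.0526, 0.0894]
tool_rot: [[0.993, -0.117, 0.0], [-0.117, -0.993, -0.0], [0.0, 0.0, -1.0]]
ft_force: [-1.1, -0.1, 5.3]
grip_width: 0.0188
gripper_force: 59.6
```

```bash
python3 -m crank '[1.5,0,0,0.1,0, 1.5,0,0,0.1,0, 1.5,0,0,0,0, 1.5,0,0,0,0, 1.5,0,0,0,0, 1.5,0,0,0,0, 1.5,0,0,0,0, 1.5,0,0,0,0]'
python3 -m crank '[1.5,0,0,0.1,0, 1.5,0,0,0.1,0, 1.5,0,0,0,0, 1.5,0,0,0,0, 1.5,0,0,0,0, 1.5,0,0,0,0, 1.5,0,0,0,0, 1.5,0,0,0,0]'
```

```text
time_s: 24.87
position: [0.48, -0.0526, 0.0876]
tool_rot: [[0.993, -0.117, 0.0], [-0.117, -0.993, -0.0], [0.0, 0.0, -1.0]]
ft_force: [-1.6, 0.7, 8.2]
grip_width: 0.0185
gripper_force: 59.8
time_s: 25.53
position: [0.48, -0.0527, 0.0857]
tool_rot: [[0.993, -0.117, 0.0], [-0.117, -0.993, -0.0], [0.0, 0.0, -1.0]]
ft_force: [-2.5, 0.3, 9.3]
grip_width: 0.0185
gripper_force: 60.0
```

The TCP is lower than the model expects at full shut, so I'll check for slip.

Run:
```python
from h import *
st=env.observe();P=np.array(st["position"]);bb=np.load("b.npy")
a,c=grab("wrist");b,s=grab("scene")
A=cv2.resize(a["color"][170:380,170:380],(450,450),interpolation=cv2.INTER_CUBIC)
x,y=231,171
B=cv2.resize(b["color"][y:y+90,x:x+70],(350,450),interpolation=cv2.INTER_CUBIC)
cv2.imwrite("pics/w8.png",np.hstack([A,B])[:,:,::-1])
f=lambda p,n:print(n,((proj(c,p)-[170,170])*450/210).round(1),"|",((proj(s,p)-[x,y])*5+[450,0]).round(1))
Q=np.array([.4801,-.0528,0])
for n,z in [("htop if shut",.129),("collar top",.084),("tab",.079),("htop by TCP",P[2]+.036)]: f(Q+[0,0,z],n)
for z in (.08,.084,.088): f(box(*bb,(-.08,.015,z)),f"flap front-left top corner z{z}")
```

```text
htop if shut [228. 334.] | [678.1 112.9]
collar top [228.7 213.9] | [679.4 177.3]
tab [228.7 204.4] | [679.5 184.2]
htop by TCP [228.1 309.1] | [678.3 123.6]
flap front-left top corner z0.08 [-65.7 140.4] | [828.5 250.9]
flap front-left top corner z0.084 [-72.9 146.8] | [828.9 245.4]
flap front-left top corner z0.088 [-80.5 153.5] | [829.2 239.9]
```

View pics/w8.png

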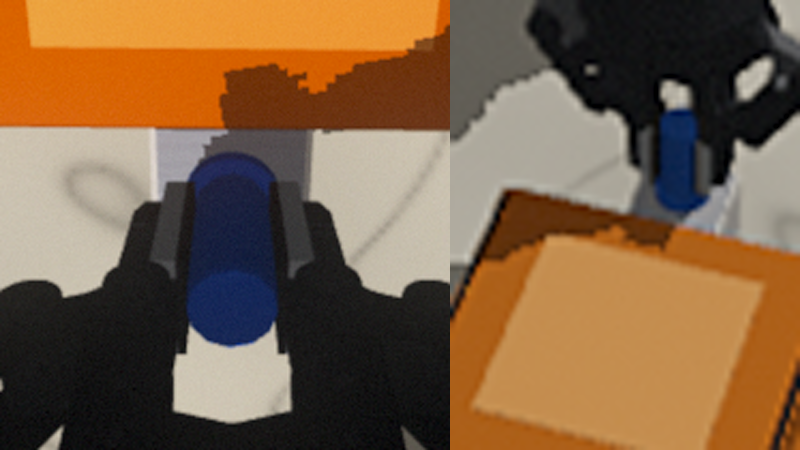

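Run:
```python
from h import *
st=env.observe();P=np.array(st["position"]);bb=np.load("b.npy")
print(P,st["ft_force"])
a,c=grab("wrist");b,s=grab("scene")
im=a["color"].astype(int)
# flap front edge at columns left of the pin
for u in (190,215,240,330,350):
    col=im[170:260,u];r=np.where((col[:,0]>1.6*col[:,2])&(col[:,0]>50))[0];print("wrist flap edge",u,170+r.max())
for z in (.072,.076,.080,.084,.089): print(z,proj(c,box(*bb,(-.08,-.06,z))).round(1), proj(c,box(*bb,(-.08,-.02,z))).round(1))
# pin mask in scene vs modelled outline
S=b["color"].astype(int);m=(S[:,:,2]>S[:,:,0]*1.8)&(S[:,:,2]>60);m[:, :255]=0;m[:,300:]=0;m[:160]=0;m[240:]=0
v,u=np.where(m);print("scene blue rows",v.min(),v.max(),"cols",u.min(),u.max(),"n",len(v))
t=np.linspace(0,2*np.pi,60)
for dz in (0,-.004,-.008):
    pts=np.array([proj(s,(.4801+r*np.cos(x),-.0528+r*np.sin(x),z+dz)) for r,zs in((.01,(.084,.129)),(.013,(.079,.084))) for z in zs for x in t])
    print("pin dz",dz,pts.min(0).round(1),pts.max(0).round(1))
for z in (.068,.072,.076,.08): print(z, proj(s,box(*bb,(-.08,.015,z))).round(1),proj(s,box(*bb,(-.08,-.135,z))).round(1))
```

```text
[ 0.48004057 -0.05265947  0.08575692] [-2.49333319  0.31681579 10.00013561]
wrist flap edge 190 228
wrist flap edge 215 229
wrist flap edge 240 229
wrist flap edge 330 230
wrist flap edge 350 229
0.072 [278.3 230.4] [207.6 230.2]
0.076 [278.3 233.1] [205.9 232.9]
0.08 [278.3 236. ] [204.2 235.7]
0.084 [278.3 238.9] [202.4 238.7]
0.089 [278.4 242.9] [200.1 242.6]
scene blue rows 193 213 cols 272 281 n 139
pin dz 0 [271.1 190.1] [282.7 212.4]
pin dz -0.004 [271.1 191.3] [282.7 213.5]
pin dz -0.008 [271.2 192.4] [282.7 214.6]
0.068 [306.5 224.4] [242.8 209.6]
0.072 [306.6 223.3] [242.7 208.5]
0.076 [306.6 222.3] [242.6 207.4]
0.08 [306.7 221.2] [242.5 206.3]
```

```bash
python3 -m crank '[1.5,0,0,0.1,0, 1.5,0,0,0.1,0, 1.5,0,0,0,0, 1.5,0,0,0,0, 1.5,0,0,0,0, 1.5,0,0,0,0, 1.5,0,0,0,0, 1.5,0,0,0,0]'
python3 -m crank '[1.5,0,0,0.1,0, 1.5,0,0,0.1,0, 1.5,0,0,0,0, 1.5,0,0,0,0, 1.5,0,0,0,0, 1.5,0,0,0,0, 1.5,0,0,0,0, 1.5,0,0,0,0]'
python3 - <<'E'
from h import *
st=env.observe();P=np.array(st["position"]);print(P,st["ft_force"],st["wrist_torque"])
a,c=grab("wrist");im=a["color"].astype(int)
for u in (215,240,330,350):
    col=im[170:260,u];r=np.where((col[:,0]>1.6*col[:,2])&(col[:,0]>50))[0];print("edge",u,170+r.max())
for z in (.068,.072,.076,.080): print(z,proj(c,box(*np.load("b.npy"),(-.08,-.06,z))).round(1))
m=(im[:,:,2]>im[:,:,0]*1.8)&(im[:,:,2]>60);v,u=np.where(m[:,240:320]);print("blue rows",v.min(),v.max(), "pred htop",proj(c,P+[0,0,.036]))
a=cv2.imread("pics/w7.png")[:,:467].astype(int);m=(a[:,:,0]>a[:,:,2]*1.8)&(a[:,:,0]>60);v,u=np.where(m[:,150:330]);print("w7 blue rows",200+v.min()*.45,200+v.max()*.45)
a=cv2.imread("pics/w8.png")[:,:450].astype(int);m=(a[:,:,0]>a[:,:,2]*1.8)&(a[:,:,0]>60);v,u=np.where(m[:,150:330]);print("w8 blue rows",170+v.min()*.4667,170+v.max()*.4667)
E
```

```text
time_s: 26.4
position: [0.4801, -0.0527, 0.084]
tool_rot: [[0.993, -0.117, 0.001], [-0.117, -0.993, -0.0], [0.001, 0.0, -1.0]]
ft_force: [-2.5, 0.5, 13.3]
grip_width: 0.0184
gripper_force: 60.8
time_s: 27.07
position: [0.4803, -0.0527, 0.0838]
tool_rot: [[0.993, -0.117, 0.002], [-0.117, -0.993, -0.001], [0.003, 0.001, -1.0]]
ft_force: [-9.8, 2.2, 33.9]
grip_width: 0.0183
gripper_force: 63.3
[ 0.4802535  -0.05269062  0.08383877] [-9.79168668  2.21062903 33.86692998] [0.39223351 1.70382627 0.09333326]
edge 215 228
edge 240 229
edge 330 225
edge 350 225
0.068 [278.3 229.4]
0.072 [278.3 232.1]
0.076 [278.3 234.8]
0.08 [278.3 237.7]
blue rows 242 331 pred htop [276.18971988 314.28481698]
w7 blue rows 241.4 331.4
w8 blue rows 242.3385 331.4782
```

```bash
q() { grep -E "position|ft_force|width"; }
for i in 1 2 3 4; do python3 -m crank '[1.5,0,0,-0.1,0, 1.5,0,0,-0.1,0, 1.5,0,0,0,0, 1.5,0,0,0,0, 1.5,0,0,0,0, 1.5,0,0,0,0, 1.5,0,0,0,0, 1.5,0,0,0,0]' | q
python3 - <<'E'
from h import *
st=env.observe();P=np.array(st["position"]);a,c=grab("wrist");b,s=grab("scene");im=a["color"].astype(float)
def edge(col,lo): # subpixel orange->not transition
    x=col[:,0]-1.6*col[:,2];x=np.convolve(x,[1/3]*3,"same");g=np.diff(x);i=np.argmin(g[5:-5])+5;y0,y1,y2=g[i-1:i+2];return lo+i+.5+(y0-y2)/(2*(y0-2*y1+y2))
e=np.mean([edge(im[190:260,u],190) for u in range(215,245,5)])
f=lambda z:proj(c,box(*np.load("b.npy"),(-.08,-.06,z)))[1]
m=(im[:,:,2]>im[:,:,0]*1.8)&(im[:,:,2]>60);v=np.where(m[:,240:320])[0]
print("edge row",e.round(2),"-> z",np.interp(e,[f(z) for z in (.06,.07,.08,.09,.1)],(.06,.07,.08,.09,.1)).round(4),"blue",v.max(),"F",np.round(st["ft_force"],1))
E
done
```

```text
position: [0.4801, -0.0527, 0.084]
ft_force: [-4.0, 0.5, 12.4]
grip_width: 0.0188
edge row 223.46 -> z 0.06 blue 331 F [-4.   0.5 12.4]
position: [0.4801, -0.0527, 0.0857]
ft_force: [-2.7, 0.6, 9.6]
grip_width: 0.0182
edge row 229.08 -> z 0.0699 blue 331 F [-2.7  0.6  9.6]
position: [0.48, -0.0526, 0.0875]
ft_force: [-1.8, 0.8, 6.6]
grip_width: 0.0185
edge row 228.93 -> z 0.0716 blue 331 F [-1.8  0.8  6.6]
position: [0.48, -0.0526, 0.0893]
ft_force: [-0.8, -0.4, 5.5]
grip_width: 0.0188
edge row 228.78 -> z 0.0731 blue 331 F [-0.8 -0.4  5.5]
```

Going down and back up gave the same spring curve, the flap moved with the pin, and the pin did not slip in the grip. The firm stop is at TCP z ≈ 0.084, so I'll press back down onto it with moderate force.

```bash
python3 -m crank '[1.5,0,0,0.15,0, 1.5,0,0,0.15,0, 1.5,0,0,0.15,0, 1.5,0,0,0.15,0, 1.5,0,0,0.05,0, 1.5,0,0,0,0, 1.5,0,0,0,0, 1.5,0,0,0,0]'
python3 -m crank '[1.5,0,0,0,0, 1.5,0,0,0,0, 1.5,0,0,0,0, 1.5,0,0,0,0, 1.5,0,0,0,0, 1.5,0,0,0,0, 1.5,0,0,0,0, 1.5,0,0,0,0]'
```

```text
time_s: 30.85
position: [0.4801, -0.0527, 0.0839]
tool_rot: [[0.993, -0.117, 0.001], [-0.117, -0.993, -0.001], [0.001, 0.0, -1.0]]
ft_force: [-5.4, 1.0, 18.8]
grip_width: 0.0186
gripper_force: 61.6
time_s: 31.52
position: [0.4802, -0.0527, 0.0839]
tool_rot: [[0.993, -0.117, 0.001], [-0.117, -0.993, -0.001], [0.001, 0.0, -1.0]]
ft_force: [-5.8, 1.0, 17.8]
grip_width: 0.0185
gripper_force: 61.6
```

```bash
python3 -c "
from rig import env
print(env.close_job())"
```

```text
the job is handed in; nothing more can be done
None
```

I handed the job in with the dial at zero, the flap shut and the pin through both holes, its collar held down on the firm stop at about 18 N. One doubt: the hand sat about 9 mm lower at the stop than the given sizes predict, and I couldn't find why, so "fully shut" rests on the force and the images.

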